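# Rehang the lift-off door of the terminal cabinet

### The arm

A 7-joint arm with a two-finger parallel gripper is mounted at the origin on the work surface. World frame = base frame: x ahead of the robot, y to its left, z up, the work surface at z = 0. Lengths are in m, angles in degrees, forces in N, time in s.
With the tool pointing down it reaches from about 0.35 to 0.775 m from the base axis. Payload 3.1 kg.
Tool frame: the origin (TCP) lies on the centre line of the jaws, within the pads' length; the fingertips stand 17 mm ahead of it and the grasp point (between the pads) lies 2 mm behind it (robot.tip_reach is the distance from the TCP to the fingertips, in m); z points along the fingers, y is the direction in which the jaws open and shut (so a half turn about z gives the same grasp; the last joint's range is limited). The gripper opens to 85 mm and grips with 20 to 120 N. Pads are 22 mm wide; open, the fingers measure 114 mm over their backs; the gripper's body (76 mm by 85 mm) begins 54 mm behind the grasp point. The pads swing forward as they close: fully open they stand 13 mm farther back than shut.
Start: joints at [-73.035, 17.813, 0.802, 86.603, -0.252, 75.585, -1.558], TCP at [0.182, 0.519, 0.248] pointing down, gripper open.
Joint ranges: [-154.91, 154.91], [-16.99, 109.72], [-72.82, 74.43], [7.12, 147.25], [-82.49, 262.49], [11.32, 116.49], [-174.64, 174.64]. Speed limits (degrees/s): [159.86, 159.86, 180, 180, 180, 180, 180].

### API

Orientations are given as [roll, pitch, yaw] about the fixed x, y, z axes, in that order (R = Rz(yaw) Ry(pitch) Rx(roll)).
In Python, from station import robot, fingers, vision, workorder, recognise gives the robot as it stands. Calls block until the motion is done:
- robot.move_to(position, orientation): joint-space move of the TCP to a pose.
- robot.line_to(position, orientation=None, velocity=0.15, f_stop=None): straight line of the TCP; orientation=None keeps the orientation; velocity is the mean speed in m/s. With f_stop (N) it stops when the force on the tool has changed by that much, and returns True; else False.
- robot.move_j(angles): joint-space move.
- fingers.gripper_to(opening, force=None): opening from 0.0 (shut) to 1.0 (fully open); force is the grip in N (None keeps the last); returns when the fingers have stopped.
- robot.pause(seconds).
- robot.inverse_kinematics(position, orientation): joint angles nearest the present ones, or None.
- vision.grab_frame(name): name is "scene" or "top" or "wrist"; returns the picture (480x640x3 uint8, red, green, blue); there is no depth.
- vision.calibration(name): a dict with "mtx" (3x3 intrinsics, pixels), "extrinsics" (4x4, takes a point from world to camera coordinates); the wrist camera has in their place "T_tool_cam" (4x4, takes a point from camera to tool coordinates, whose origin is the TCP and whose axes are the flange's). Camera axes: x right, y up, looking along -z (the intrinsics and any distortion apply to the point x, -y, -z); pixel columns grow to the right and rows downward; lengths in m; the calibration is good to about 2 mm. The wrist camera is an equidistant fisheye: a pixel r from the principal point sees the ray r / f radians off the axis. A picture is of the moment at which its call begins: read the wrist's pose just before it. calibration takes no time and is no camera call.
A pose or a line that the arm cannot do raises robot.PlanningError and nothing moves.
- workorder.close_job(): hands the job in, once; it reports no verdict.
Trained networks look in the newest picture that a camera, given by its name, has taken for a name from the list of things; names that differ only in an ending like _2 or _b are one class to them, and where a whole thing is asked for, a point or a joint stands for the part that bears it (a point fixed in the world has none). Each returns a list of dicts, best first, with "p" (0 to 1); they miss things now and then, are a little off and sometimes report something else, mostly with a low value. They report only what shows in the picture. A call takes as long as a camera call.
- recognise(label, camera): "rect" ([centre column, centre row, width, height] in pixels, round what is visible of it).
Readings, each from a call of its own:
- robot.current_time_s(): time.
- robot.current_joint_positions(): joint angles.
- robot.current_dq(): joint speeds.
- robot.current_joint_torque(): joint torques, N m.
- robot.current_tool_pos(): TCP position.
- robot.current_eef_rot(): TCP orientation.
- robot.current_contact_force(): force on the tool from outside, world axes, zero at the start.
- robot.current_torque(): the same for the moment, N m.
- robot.current_finger_gap(): opening from 0.0 (shut) to 1.0 (fully open).
Only numpy, scipy, OpenCV 4.12 (cv2) and the standard library are available. Lean on these libraries where they do the work, as an engineer would, in place of code of your own. Each camera call takes 0.05 s, during which the arm holds its last target.

### The job

Take the cabinet's steel door out of the wire rack and hang it back on the terminal cabinet: with the door standing open, lower it so that both hinge sockets drop over the two upright hinge pins together and sit fully home, then swing it shut against its bumpers and let go. The hinge strip is clamped in slots, so feel for the pins and be gentle: they bend if the door is forced or dropped onto them. Leave everything else where it is.

Things in the scene. Friction and masses are not known exactly. Their poses are not given: they have to be found in the camera images.
- cabinet: Fixed light grey steel cabinet for handheld terminals, 180 deep x 250 wide x 219 mm high, front open, no door on it. Origin: centre of its underside; +x points into the cabinet (front face at x = -90 mm), +y to the left for someone looking at its front, z up. On the bench's left half, front turned to the right and away from the robot. Left on its front: a hinge strip with two upright hinge pins.
- hinge_stop (a point): A point of the cabinet on the pins' vertical axis as it would lie with the hinge strip pushed to the right-hand stop of its slots (cabinet x = -104, y = 83 mm), at the lower shoulder (z = 45 mm). Cabinet's axes. The strip is clamped somewhere along the slots: the real axis lies 3 to 27 mm from this point towards +y, unmeasured; x is exact, pins upright. It holds fast up to 100 N.
- pin_tips (a point): Height mark, 18 mm above hinge_stop: the height of the lower pin's tip. Pins: 8 mm thick, 18 mm tall, bevelled to 6 mm across over the top 2 mm, each on a round shoulder 16 mm across and 20 mm high. Shoulders at cabinet z = 45 and 165, tips at 63 and 183 mm. Fully home = both socket mouths resting on the shoulders. The flat strip lies 11.5 mm behind the axis.
- lip (a point): Middle of the front edge of the cabinet's top lip, at its underside (cabinet z = 213 mm). The 6 mm top sheet juts 20 mm forward of the front face from y = -125 to +60 mm, 8 mm above the shut door, so the door can be lowered on only while it stands open (45 to 110 degrees is free).
- bumper (a point): Front of the upper of two rubber bumpers (cabinet z = 180 and 50, y = -66 mm), 6 mm off the front face. The shut door's inner face lies on them. No latch, no spring: the door stays where it is left.
- door: Loose light grey steel door, 170 wide x 180 high x 16 mm thick, 0.3-0.6 kg, the tallest thing in the rack, with hinge sockets on one edge. Origin: middle of its lower edge, mid-thickness; z up, +y towards the hinge edge, -x the outer face. Hung and shut its axes lie parallel to the cabinet's; open by an angle it is turned clockwise from above by that angle, lower edge 25 mm above the bench.
- door_top (a point): Middle of the door's plain top edge (180 mm above its origin), 16 mm thick: the place to grip it from above. Nothing sticks out of the faces in the upper 45 mm except a flat lock disc (3 mm) near the free edge.
- handle (a point): Middle of the bar handle on the outer face near the free edge (door y = -66, z = 66 to 134 mm), 8 mm thick, standing 23 mm out from the face.
- socket_low (a point): Centre of the open mouth, at the underside, of the door's lower socket, 96 mm towards the hinge edge and 20 mm up from the door's origin. Two socket barrels stand beyond the hinge edge on one upright axis: 16 mm outside, 10 mm bore, 25 mm long, open below only, bore 21 mm deep. Axes as the door's.
- socket_high (a point): The same for the upper socket, 120 mm above socket_low. Sockets are 2 mm wider than the pins, so the hung door sags about 1 degree when let go.
- rack: Fixed wire sorting rack, base 150 x 170 x 6 mm; origin: centre of its underside. Three slots along its x, at y = -45, 0, +45 mm, 18 mm wide between 5 mm wires 60 mm high; the door stands in one of them on the base, hinge edge towards the rack's +x, outer face towards its +y, the other two hold lower things.
- shelf_tray: Loose perforated steel shelf tray, 150 x 14 x 100 mm high, standing in another slot of the rack; leave it. Origin: middle of its underside.
- carton_pads: Loose bundle of cardboard pads, 140 x 15 x 85 mm high, standing in another slot of the rack; leave it. Origin: middle of its underside.
- terminal: Loose handheld terminal lying on the bench, 160 x 68 x 24 mm; leave it. Origin: centre of its underside.
- tape_roll: Loose roll of packing tape, 90 mm diameter, 48 mm high, lying on the cabinet's top; leave it. Origin: centre of its underside.
- screwdriver: Loose screwdriver with a black handle, about 200 mm long, lying on the bench; leave it.
- carton: Loose small carton, 120 x 90 x 75 mm high, on the bench; leave it. Origin: centre of its underside.
- tote: Loose white plastic tote, 300 x 200 x 95 mm high, on the bench; leave it. Origin: centre of its underside.
- battery: Loose black battery pack, 75 x 42 x 20 mm, on the bench; leave it. Origin: centre of its underside.

How it is judged (in metres and radians):
On the way:
1. the door hangs on both pins, fully home and upright, while standing open (z of socket_low in the frame of cabinet between 0.041 and 0.0485 m and x of socket_low in the frame of cabinet between -0.109 and -0.099 m and y of socket_low in the frame of cabinet between 0.081 and 0.115 m and angle between door's own z axis and vertical below 0.06 rad and angle between the x axis of door and the x axis of cabinet, either way round above 0.5 rad), for 0.3 s.
At the end, for the whole second after the job is handed in: The door hangs on both hinge pins with its sockets down on the shoulders (within 3.5 mm), upright within 0.06 rad, shut against the bumpers (parallel to the cabinet's front within 0.06 rad, about 10 mm at the free edge), at rest (z of socket_low in the frame of cabinet between 0.041 and 0.0485 m and x of socket_low in the frame of cabinet between -0.109 and -0.099 m and y of socket_low in the frame of cabinet between 0.081 and 0.115 m and angle between door's own z axis and vertical below 0.06 rad and angle between the x axis of door and the x axis of cabinet, either way round below 0.06 rad and linear speed of door below 0.02 m/s); the robot touches nothing.
It fails at once if the door presses or knocks on the cabinet or its hinge pins with more than 45 N (contact force between door and cabinet above 45 N).
It fails at once if another thing is moved by more than 30 mm (distance of any of shelf_tray, carton_pads, terminal, tape_roll, screwdriver, carton, tote, battery from where it was at the start of the episode above 0.03 m).
It also fails if it takes over 61 s, if anything falls off the work surface, if the arm or the gripper's body presses on something with over 40 N, if the wrist force passes 120 N, or if a joint passes its speed limit or range.

## Working session

There is one attempt and no reset: what is moved stays moved. The work goes in short steps, each a Python script; the robot and the scene stay as the last script left them, time stands still between calls to the robot, and variables do not carry over. Pictures are saved under pics/ and viewed, and the job is handed in when it is done.

```bash
ls; mkdir -p pics; python3 - <<'E'
from station import robot, fingers, vision, workorder, recognise
import cv2,numpy as np
print(robot.current_time_s(), robot.current_tool_pos(), robot.current_eef_rot(), robot.current_finger_gap())
for n in ["scene","top","wrist"]:
    im=vision.grab_frame(n); cv2.imwrite(f"pics/{n}0.png",im[:,:,::-1])
    print(n,vision.calibration(n))
    for l in ["cabinet","door","rack","hinge_stop","lip","bumper","door_top","socket_high","socket_low","handle","tape_roll","pin_tips"]:
        try: print(l,[(np.round(d['rect']).tolist(),round(d['p'],2)) for d in recognise(l,n)][:3])
        except Exception as e: print(l,e)
print(robot.current_time_s())
E
```

```text
pics
0.0 [0.18200744 0.51827208 0.2472204 ] [-1.79863697e+02  4.78674505e-03  1.60652839e+02] 1.001439211655329
scene {'mtx': array([[447.55489752,   0.        , 313.94501762],
       [  0.        , 447.55489752, 239.22730396],
       [  0.        ,   0.        ,   1.        ]]), 'extrinsics': array([[ 0.81233073,  0.58318029, -0.00442116, -0.4663799 ],
       [-0.4193596 ,  0.58937426,  0.69048932,  0.05581226],
       [ 0.40528548, -0.55905164,  0.72332907, -1.527414  ],
       [ 0.        ,  0.        ,  0.        ,  1.        ]])}
cabinet [([347.0, 209.0, 91.0, 95.0], 0.81)]
door [([226.0, 332.0, 62.0, 89.0], 0.92)]
rack [([229.0, 362.0, 80.0, 54.0], 0.7), ([240.0, 287.0, 12.0, 10.0], 0.58)]
hinge_stop [([347.0, 208.0, 93.0, 90.0], 0.63)]
lip [([348.0, 208.0, 91.0, 95.0], 0.93)]
bumper [([349.0, 205.0, 94.0, 92.0], 0.83), ([180.0, 314.0, 59.0, 52.0], 0.46)]
door_top [([224.0, 329.0, 56.0, 91.0], 0.65)]
socket_high [([224.0, 331.0, 61.0, 87.0], 0.77)]
socket_low [([224.0, 331.0, 59.0, 86.0], 0.97), ([347.0, 211.0, 93.0, 96.0], 0.3)]
handle [([224.0, 330.0, 64.0, 87.0], 0.59)]
tape
[... 1417 characters left out ...]
, 'T_tool_cam': array([[ 1.22553837e-03,  9.60988590e-01,  2.76585300e-01,
         6.95111949e-02],
       [ 9.99999149e-01, -1.30113225e-03,  8.97947927e-05,
        -4.36507179e-04],
       [ 4.46165826e-04,  2.76584955e-01, -9.60989367e-01,
        -1.24789765e-01],
       [ 0.00000000e+00,  0.00000000e+00,  0.00000000e+00,
         1.00000000e+00]])}
cabinet [([193.0, 429.0, 121.0, 92.0], 0.61)]
door []
rack [([9.0, 446.0, 18.0, 30.0], 0.63)]
hinge_stop []
lip [([192.0, 427.0, 117.0, 87.0], 0.72)]
bumper [([195.0, 426.0, 118.0, 88.0], 0.64)]
door_top []
socket_high [([21.0, 424.0, 11.0, 7.0], 0.45)]
socket_low []
handle []
tape_roll []
pin_tips [([194.0, 429.0, 117.0, 87.0], 0.82)]
1.95
```

View pics/scene0.png

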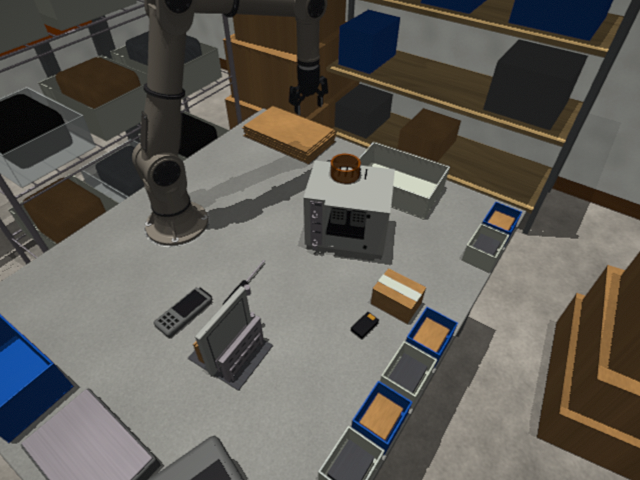

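View pics/top0.png

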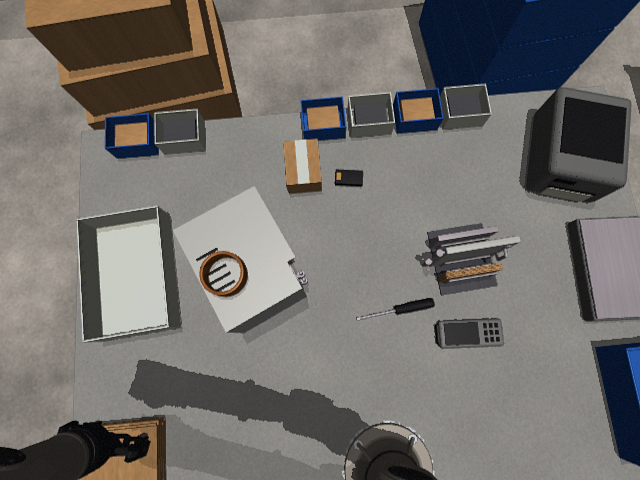

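View pics/wrist0.png

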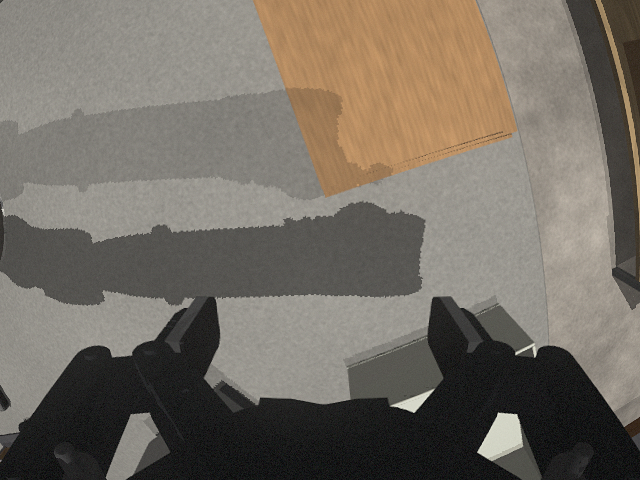

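```bash
python3 - <<'E'
import cv2
t=cv2.imread("pics/top0.png")
cv2.imwrite("pics/c1.png",cv2.resize(t[210:310,405:535],None,fx=6,fy=6,interpolation=cv2.INTER_CUBIC))
cv2.imwrite("pics/c2.png",cv2.resize(t[180:340,165:320],None,fx=4,fy=4,interpolation=cv2.INTER_CUBIC)[:600])
t=cv2.imread("pics/scene0.png")
cv2.imwrite("pics/c3.png",cv2.resize(t[255:390,180:290],None,fx=4.4,fy=4.4,interpolation=cv2.INTER_CUBIC))
cv2.imwrite("pics/c4.png",cv2.resize(t[145:270,290:405],None,fx=4.8,fy=4.8,interpolation=cv2.INTER_CUBIC))
E
```

```text
(no output)
```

View pics/c1.png

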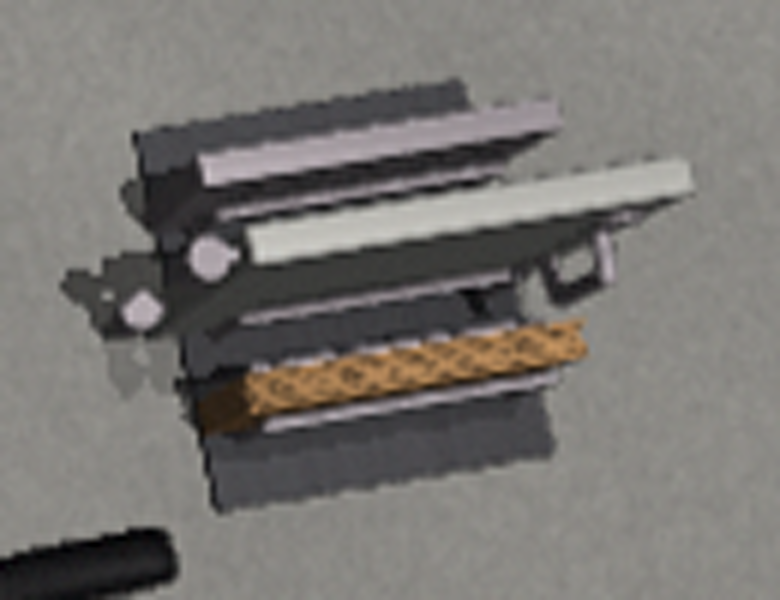

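View pics/c2.png

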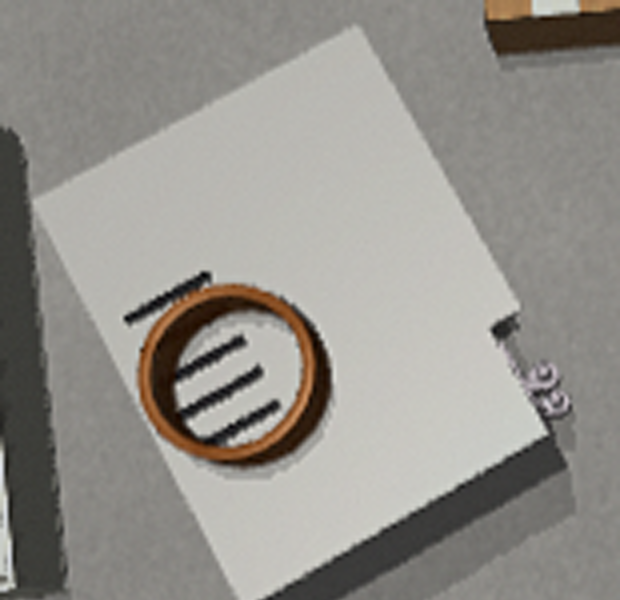

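View pics/c3.png

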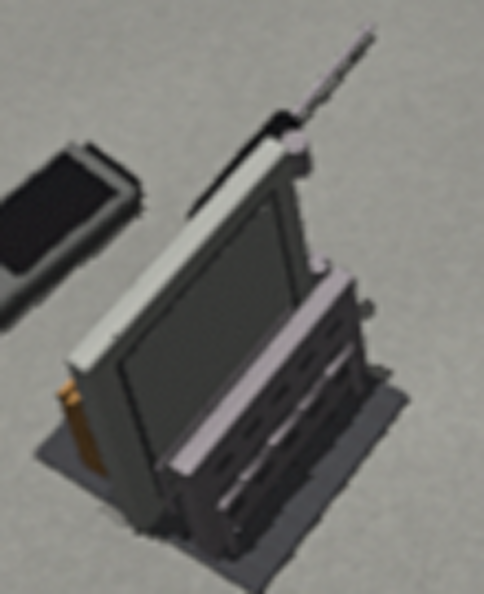

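View pics/c4.png

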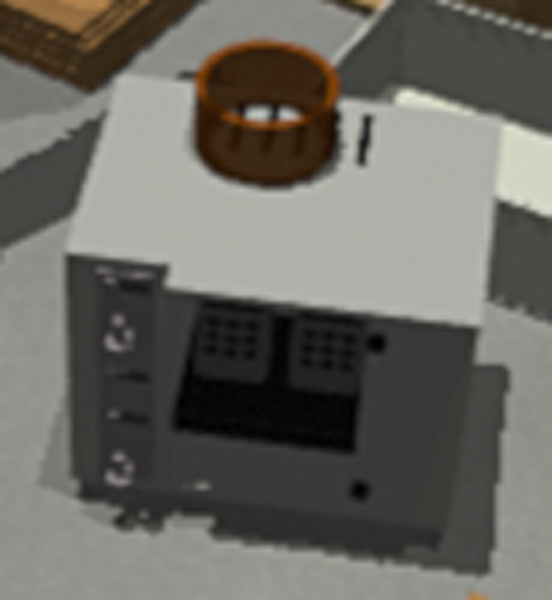

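```bash
cat > h.py <<'E'
import numpy as np, cv2
from scipy.spatial.transform import Rotation as Rot
def ray(cal,px):
    K=cal['mtx'];E=cal['extrinsics'];R=E[:3,:3];t=E[:3,3]
    d=np.array([(px[0]-K[0,2])/K[0,0],-(px[1]-K[1,2])/K[1,1],-1.0])
    return -R.T@t, R.T@d
def atz(cal,px,z):
    c,d=ray(cal,px); return c+d*(z-c[2])/d[2]
def proj(cal,P):
    K=cal['mtx'];E=cal['extrinsics'];p=E[:3,:3]@np.asarray(P,float)+E[:3,3]
    return np.array([K[0,2]+K[0,0]*p[0]/-p[2],K[1,2]-K[1,1]*p[1]/-p[2]])
def T(pos,yaw):
    M=np.eye(4);M[:3,:3]=Rot.from_euler('z',yaw,degrees=True).as_matrix();M[:3,3]=pos;return M
def ap(M,p): return M[:3,:3]@np.asarray(p,float)+M[:3,3]
# wrist: tool pose pos, rpy
def wcam(cal,pos,rpy):
    M=np.eye(4);M[:3,:3]=Rot.from_euler('xyz',rpy,degrees=True).as_matrix();M[:3,3]=pos
    return M@cal['T_tool_cam']
def wproj(cal,pos,rpy,P):
    M=np.linalg.inv(wcam(cal,pos,rpy));K=cal['mtx'];p=ap(M,P);v=np.array([p[0],-p[1],-p[2]])
    rr=np.hypot(v[0],v[1]);th=np.arctan2(rr,v[2]);return np.array([K[0,2],K[1,2]])+K[0,0]*th*v[:2]/rr
def wray(cal,pos,rpy,px):
    M=wcam(cal,pos,rpy);K=cal['mtx'];u=(np.array(px,float)-[K[0,2],K[1,2]])/K[0,0];th=np.hypot(*u)
    s=np.sin(th)/max(th,1e-9);d=np.array([u[0]*s,-u[1]*s,-np.cos(th)]);return M[:3,3],M[:3,:3]@d
def watz(cal,pos,rpy,px,z):
    c,d=wray(cal,pos,rpy,px);return c+d*(z-c[2])/d[2]
E
python3 - <<'E'
from h import *
from station import vision
from scipy.optimize import least_squares
ct=vision.calibration('top')
c2=lambda u,v:(165+(u+.5)/4-.5,180+(v+.5)/4-.5); c1=lambda u,v:(405+(u+.5)/6-.5,210+(v+.5)/6-.5)
cab=[((-.110,-.125,.219),c2(357,27)),((-.110,.060,.219),c2(519,303)),((.09,-.125,.219),c2(35,198)),((-.09,.125,.219),c2(550,437))]
f=lambda q:np.concatenate([proj(ct,ap(T([q[0],q[1],0],q[2]*100),P))-px for P,px in cab])
r=least_squares(f,[.5,.2,1.18]);print('cab',r.x,np.round(r.fun,1))
C=T([r.x[0],r.x[1],0],r.x[2]*100)
print('cam',ray(ct,(0,0))[0])
for n,px,z in [('pinA',c2(543,375),.183),('pinB',c2(553,405),.183),('pinA',c2(543,375),.063),('pinB',c2(553,405),.063)]:
    w=atz(ct,px,z);print(n,z,w,ap(np.linalg.inv(C),w))
h=atz(ct,c1(250,245),.186);fr=atz(ct,c1(691,175),.186);print('door',h,fr,np.linalg.norm(h-fr),(h+fr)/2,np.degrees(np.arctan2(*(h-fr)[1::-1]))-90)
print(atz(ct,c1(212,257),.171),atz(ct,c1(142,310),.051))
for n,px in [('roll',(222,273))]:
    print(n,ap(np.linalg.inv(C),atz(ct,px,.243)))
# epipolar check in scene
cs=vision.calibration('scene')
for P in [(-.110,-.125,.219),(-.110,.060,.219),(.09,-.125,.219),(-.104,.1,.183),(-.104,.1,.063)]: print(P,proj(cs,ap(C,P)))
D=T(list(((h+fr)/2)[:2])+[.006],np.degrees(np.arctan2(*(h-fr)[1::-1]))-90)
for P in [(0,.085,.18),(0,-.085,.18)]: print(P,proj(cs,ap(D,P)))
E
```

```text
cab [0.50074625 0.28977401 1.14566547] [ 0.5 -0.9  0.7  1.4 -0.8  0.4 -0.4 -1. ]
cam [0.31973258 0.10655236 1.15696675]
pinA 0.183 [0.46050747 0.15823924 0.183     ] [-0.10289885  0.09128188  0.183     ]
pinB 0.183 [0.44350644 0.15413516 0.183     ] [-0.09956325  0.10845024  0.183     ]
pinA 0.063 [0.47785199 0.16460745 0.063     ] [-0.10431807  0.07285982  0.063     ]
pinB 0.063 [0.4587563  0.15999771 0.063     ] [-0.1005715   0.09214345  0.063     ]
door [ 0.47998548 -0.1683425   0.186     ] [ 0.49043428 -0.33601892  0.186     ] 0.1680016627861352 [ 0.48520988 -0.25218071  0.186     ] 3.565791390355045
[ 0.47929772 -0.15767757  0.171     ] [ 0.47918687 -0.15721552  0.051     ]
roll [0.03726065 0.01877435 0.243     ]
(-0.11, -0.125, 0.219) [389.90641581 212.93830426]
(-0.11, 0.06, 0.219) [323.99935671 204.51474408]
(0.09, -0.125, 0.219) [394.98033418 169.18571011]
(-0.104, 0.1, 0.183) [310.63679338 210.68925908]
(-0.104, 0.1, 0.063) [311.01580681 239.27140145]
(0, 0.085, 0.18) [243.07838622 286.07501329]
(0, -0.085, 0.18) [195.87949146 337.16932727]
```

```bash
python3 - <<'E'
from station import robot, fingers, vision
from h import *
import json
def snap(n):
    p=robot.current_tool_pos();o=robot.current_eef_rot();im=vision.grab_frame('wrist');cv2.imwrite(f'pics/{n}.png',im[:,:,::-1])
    json.dump([list(map(float,p)),list(map(float,o))],open(f'pics/{n}.json','w'));print(n,p,o)
robot.move_to([.45,.17,.36],[180,0,135]);print(robot.current_time_s())
snap('w1')
robot.move_to([.485,-.245,.33],[180,0,93.6])
fingers.gripper_to(.6)
snap('w2');print(robot.current_time_s(),robot.current_joint_positions(),robot.current_contact_force())
E
```

```text
3.6167
w1 [0.44919841 0.17202862 0.35936526] [-1.79952681e+02 -6.51788596e-02  1.35224362e+02]
w2 [ 0.485109   -0.24475279  0.33004372] [ 1.79993568e+02 -4.69686624e-03  9.36303220e+01]
5.6917 [-14.54433315  21.14890528  56.41656467  79.87743364 -17.50569207
  88.13065819  44.21131204] [0.00861423 0.19727297 0.95202902]
```

View pics/w1.png

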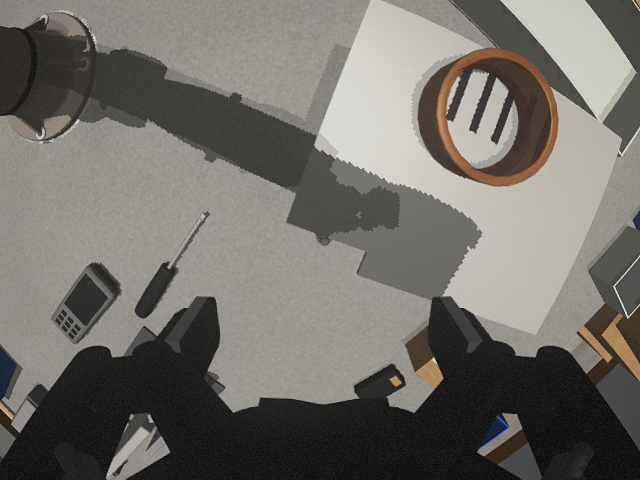

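View pics/w2.png

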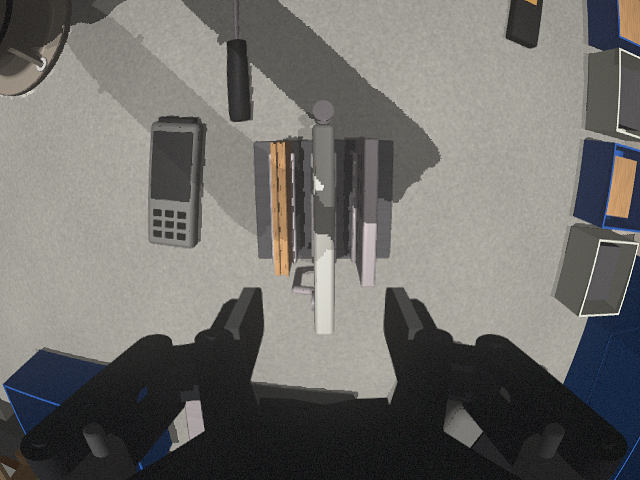

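```bash
python3 - <<'E'
import cv2
t=cv2.imread("pics/w1.png")
a=cv2.convertScaleAbs(t[205:285,280:400],alpha=1.8,beta=20)
cv2.imwrite("pics/c5.png",cv2.resize(a,None,fx=6,fy=6,interpolation=cv2.INTER_CUBIC))
t=cv2.imread("pics/w2.png")
cv2.imwrite("pics/c6.png",cv2.resize(t[90:350,280:370],None,fx=2.3,fy=2.3,interpolation=cv2.INTER_CUBIC))
E
```

```text
(no output)
```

View pics/c5.png

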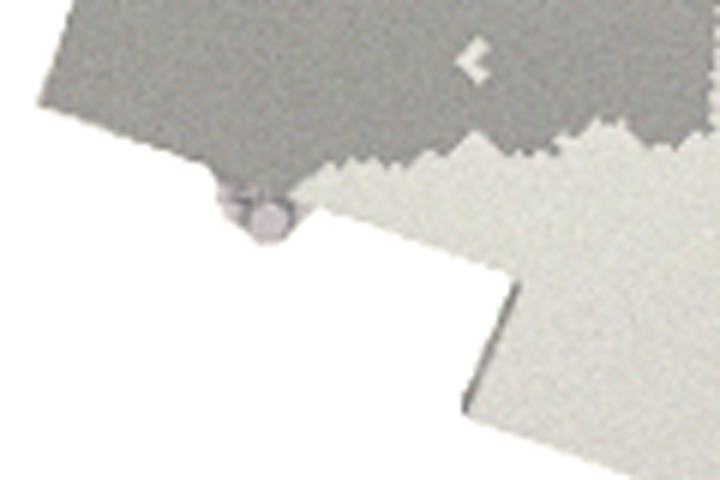

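View pics/c6.png

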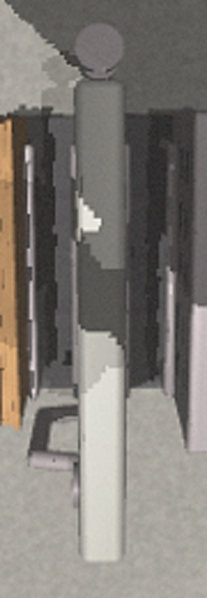

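```bash
python3 - <<'E'
from h import *
from station import vision
import json
from scipy.optimize import least_squares
cw=vision.calibration('wrist');ct=vision.calibration('top')
p,o=json.load(open('pics/w1.json'))
c=lambda u,v:(280+(u+.5)/6-.5,205+(v+.5)/6-.5)
pts=[((-.09,.125,.219),c(40,103)),((-.09,.060,.219),c(517,272)),((-.11,.060,.219),c(465,410)),((-.11,-.125,.219),(537,333)),((.09,-.125,.219),(620,155))]
f=lambda q:np.concatenate([wproj(cw,p,o,ap(T([q[0],q[1],0],q[2]*100),P))-px for P,px in pts])
r=least_squares(f,[.5,.29,1.15],loss='soft_l1');print('cab',r.x,np.round(f(r.x).reshape(-1,2),1).tolist())
C=T([r.x[0],r.x[1],0],r.x[2]*100)
w=watz(cw,p,o,c(268,216),.183);print('pin',w,ap(np.linalg.inv(C),w))
p,o=json.load(open('pics/w2.json'))
d=lambda u,v:(280+(u+.5)/2.3-.5,90+(v+.5)/2.3-.5)
h=watz(cw,p,o,d(101,82),.186);fr=watz(cw,p,o,d(102,559),.186);print('door',h,fr,np.linalg.norm(h-fr),(h+fr)/2,np.degrees(np.arctan2(*(h-fr)[1::-1]))-90)
print('sock',watz(cw,p,o,d(99,47),.171))
E
```

```text
cab [0.50085012 0.29122521 1.14769004] [[-0.9, -0.9], [1.3, 0.5], [0.0, 0.7], [-1.1, 0.9], [2.8, -17.3]]
pin [0.46344138 0.15946514 0.183     ] [-0.1039659   0.08916962  0.183     ]
door [ 0.480919   -0.16897203  0.186     ] [ 0.49199282 -0.33408169  0.186     ] 0.16548059698664544 [ 0.48645591 -0.25152686  0.186     ] 3.8370520862933972
sock [ 0.47949744 -0.15704068  0.171     ]
```

```bash
python3 - <<'E'
from station import robot, fingers, vision
from h import *
import json
def snap(n):
    p=robot.current_tool_pos();o=robot.current_eef_rot();im=vision.grab_frame('wrist');cv2.imwrite(f'pics/{n}.png',im[:,:,::-1])
    json.dump([list(map(float,p)),list(map(float,o))],open(f'pics/{n}.json','w'));print(n,p,o)
robot.move_to([.486,-.2515,.25],[180,0,93.8])
print(robot.line_to([.486,-.2515,.174],velocity=.08,f_stop=8))
print(robot.current_tool_pos(),robot.current_contact_force())
fingers.gripper_to(0.0,force=50)
print(robot.current_finger_gap(),robot.current_contact_force(),robot.current_tool_pos())
p=robot.current_tool_pos()
print(robot.line_to([p[0],p[1],.20],velocity=.05,f_stop=25),robot.current_contact_force(),robot.current_torque())
print(robot.line_to([p[0],p[1],.30],velocity=.1,f_stop=20))
robot.pause(.2);print(robot.current_contact_force(),robot.current_torque(),robot.current_tool_pos(),robot.current_time_s())
snap('w3')
E
```

```text
False
[ 0.48635502 -0.25185157  0.17456331] [0.21793387 0.12861817 0.37327339]
0.17603928180036518 [ 0.08574483 -0.32800406  2.70469404] [ 0.48630376 -0.25181602  0.17450932]
False [ 0.01585957  0.25726633 -5.03215716] [-0.02969855  0.04033357  0.04557471]
False
[-1.22121538  0.40187642 -3.82534291] [-0.04425747 -0.00819243  0.04694929] [ 0.48609296 -0.25157765  0.29938585] 9.6333
w3 [ 0.48609296 -0.25157765  0.29938585] [-1.79937839e+02 -3.04890065e-02  9.38010485e+01]
```

View pics/w3.png

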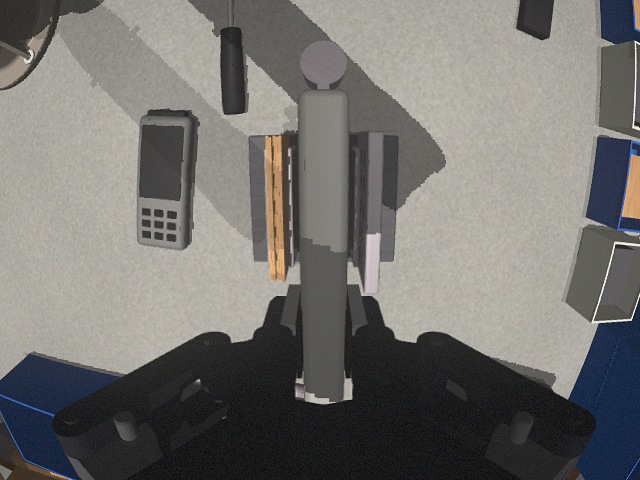

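```bash
cat >> h.py <<'E'
import json
def snap(n):
    from station import robot,vision
    p=robot.current_tool_pos();o=robot.current_eef_rot();im=vision.grab_frame('wrist');cv2.imwrite(f'pics/{n}.png',im[:,:,::-1])
    json.dump([list(map(float,p)),list(map(float,o))],open(f'pics/{n}.json','w'));print(n,p,o)
E
python3 - <<'E'
from station import robot, fingers, vision
from h import *
cw=vision.calibration('wrist')
p,o=json.load(open('pics/w3.json'))
Rt=Rot.from_euler('xyz',o,degrees=True).as_matrix()
b=watz(cw,p,o,(323.7,63.5),p[2]-.0035); bt=Rt.T@(b-p);print('barrel tool',bt)
e=[Rt.T@(watz(cw,p,o,q,p[2]+.0115)-p) for q in [(323.5,91),(324,401)]];print('door ends',e)
bt=np.array([.0955,bt[1],.0])
pin=np.array([.463,.159]);cyaw=114.8;d=cyaw-60;psi=d+90
out=np.array([-np.cos(np.radians(cyaw)),-np.sin(np.radians(cyaw))])
R=Rot.from_euler('xyz',[180,0,psi],degrees=True).as_matrix()
tgt=pin-(R@bt)[:2]
a=tgt+out*.06; h=tgt+out*.025
robot.move_to([*a,.29],[180,0,psi]);robot.line_to([*h,.225],[180,0,psi],velocity=.12,f_stop=10)
robot.pause(.2);snap('w4');print(tgt,robot.current_contact_force(),robot.current_time_s())
cv2.imwrite('pics/top1.png',vision.grab_frame('top')[:,:,::-1])
E
python3 -c "
import cv2;t=cv2.imread('pics/top1.png');cv2.imwrite('pics/c7.png',cv2.resize(t[160:320,240:400],None,fx=3.7,fy=3.7,interpolation=cv2.INTER_CUBIC))"
```

```text
barrel tool [0.09425583 0.00057451 0.00354954]
door ends [array([ 0.08278264,  0.00052332, -0.01145652]), array([-0.02940764,  0.00087016, -0.0115166 ])]
w4 [0.5519458  0.08004772 0.22594779] [1.79935191e+02 9.24855420e-02 1.44738884e+02]
[0.54070617 0.10348126] [-0.09495462  0.62284977 -4.26162404] 11.8917
```

View pics/w4.png

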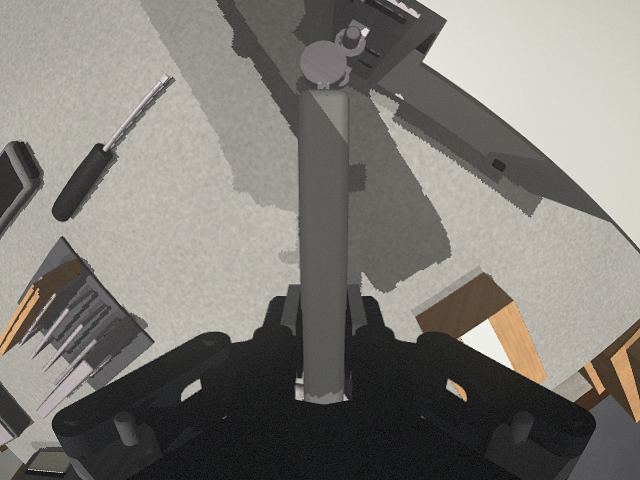

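View pics/c7.png

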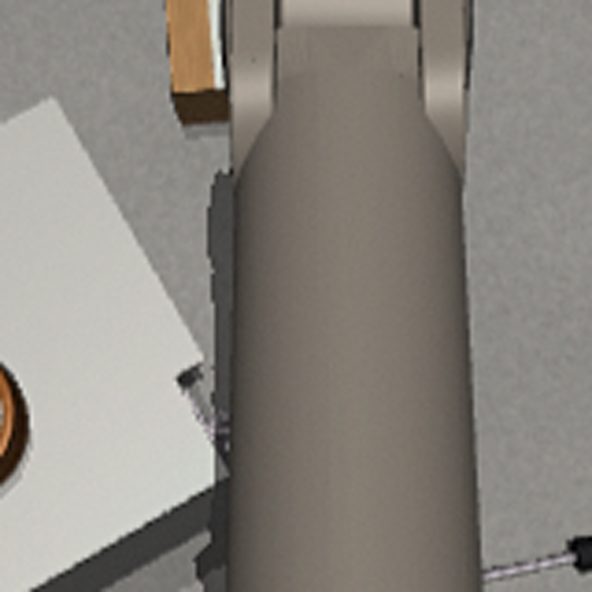

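```bash
python3 - <<'E'
import cv2
t=cv2.imread("pics/w4.png")
cv2.imwrite("pics/c8.png",cv2.resize(cv2.convertScaleAbs(t[10:110,280:400],alpha=1.5),None,fx=6,fy=6,interpolation=cv2.INTER_CUBIC))
E
```

```text
(no output)
```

View pics/c8.png

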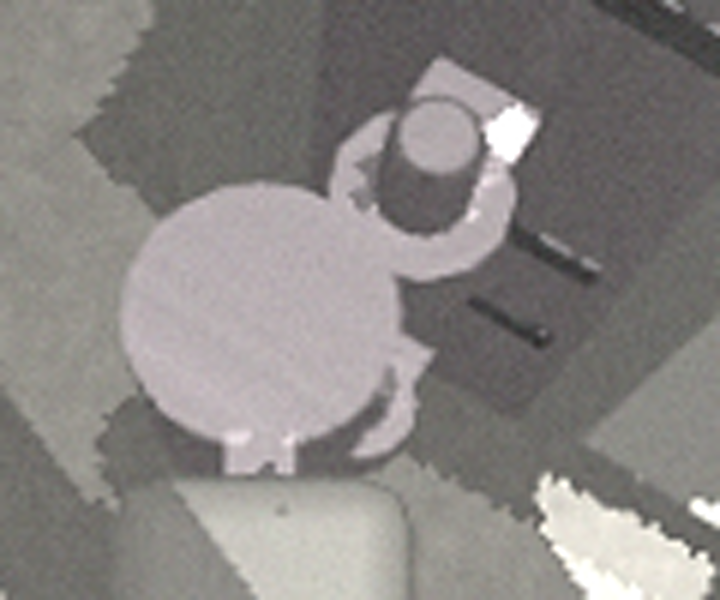

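```bash
python3 - <<'E'
from h import *
from station import vision
cw=vision.calibration('wrist')
p,o=json.load(open('pics/w4.json'));p=np.array(p)
c=lambda u,v:(280+(u+.5)/6-.5,10+(v+.5)/6-.5)
pin=watz(cw,p,o,c(439,134),.183)
b=watz(cw,p,o,c(262,313),p[2]-.0035)
b2=watz(cw,p,o,c(262,313),p[2]-.0055)
# radius checks
print('diam barrel',np.linalg.norm(watz(cw,p,o,c(121,313),p[2]-.0035)-watz(cw,p,o,c(402,313),p[2]-.0035)))
print('diam tip',np.linalg.norm(watz(cw,p,o,c(399,134),.183)-watz(cw,p,o,c(479,134),.183)))
R=Rot.from_euler('xyz',o,degrees=True).as_matrix()
print('pin',pin,'barrel',b,'delta',pin-b,b2-b,'barrel tool',R.T@(b-p))
E
```

```text
diam barrel 0.01586652159782949
diam tip 0.0059704425097047925
pin [0.46387401 0.15798857 0.183     ] barrel [0.47439626 0.13446655 0.22244779] delta [-0.01052225  0.02352202 -0.03944779] [-0.00031987  0.00022633 -0.002     ] barrel tool [ 0.09474321 -0.00033884  0.00334669]
```

```bash
python3 - <<'E'
from station import robot, fingers, vision
from h import *
p,o=json.load(open('pics/w4.json'));p=np.array(p)
des=np.array([p[0]-.0105,p[1]+.0235,.2185]); psi=144.8
cmd=des.copy()
print(robot.line_to(cmd,[180,0,psi],velocity=.05,f_stop=8))
for i in range(2):
    robot.pause(.15); a=robot.current_tool_pos(); cmd=cmd+(des-a); 
    print(a-des); robot.line_to(cmd,[180,0,psi],velocity=.02,f_stop=8)
robot.pause(.15);print(robot.current_tool_pos()-des,robot.current_eef_rot())
f0=robot.current_contact_force();print(f0)
for z in [.2085]:
    c=cmd.copy();c[2]=cmd[2]-(.2185-z)
    print('stop',robot.line_to(c,velocity=.012,f_stop=3.5),robot.current_tool_pos(),robot.current_contact_force()-f0,robot.current_torque())
json.dump([cmd.tolist(),des.tolist()],open('cmd.json','w'))
snap('w5');print(robot.current_time_s())
E
python3 -c "
import cv2;t=cv2.imread('pics/w5.png');cv2.imwrite('pics/c9.png',cv2.resize(cv2.convertScaleAbs(t[10:110,280:400],alpha=1.5),None,fx=6,fy=6,interpolation=cv2.INTER_CUBIC))"
```

```text
False
[ 0.00026651 -0.00058991  0.00022633]
[-0.00024609  0.00051655 -0.00023263]
[-1.29509319e-05  6.80566429e-05  2.20072196e-05] [ 1.79997193e+02 -7.15105570e-06  1.44799303e+02]
[-0.51414373 -0.28525896 -3.30165698]
stop False [0.54152311 0.10361754 0.20860116] [ 0.08509807  1.36724749 -1.3253596 ] [ 0.02486743  0.00231714 -0.02178884]
w5 [0.54152311 0.10361754 0.20860116] [1.79992391e+02 1.11882049e-02 1.44802869e+02]
14.5833
```

View pics/c9.png

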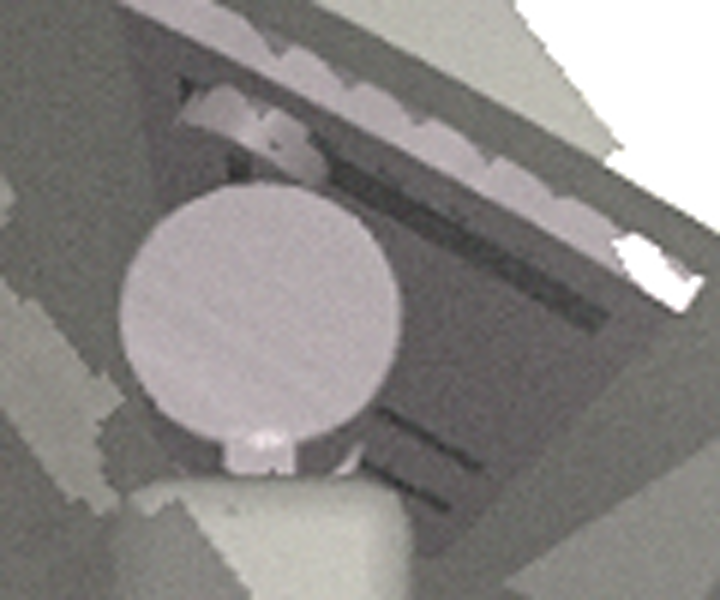

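```bash
python3 - <<'E'
from station import robot, fingers, vision
from h import *
cmd,des=map(np.array,json.load(open('cmd.json')))
f0=robot.current_contact_force();print(f0)
for z in [.2035,.199,.1955,.1925]:
    c=cmd.copy();c[2]=cmd[2]-(.2185-z)
    s=robot.line_to(c,velocity=.012,f_stop=6);print('stop',s,robot.current_tool_pos(),robot.current_contact_force()-f0,robot.current_torque())
    if s: break
snap('w6');print(robot.current_time_s())
E
python3 -c "
import cv2;t=cv2.imread('pics/w6.png');cv2.imwrite('pics/c10.png',cv2.resize(cv2.convertScaleAbs(t[10:110,280:400],alpha=1.5),None,fx=6,fy=6,interpolation=cv2.INTER_CUBIC))"
```

```text
[-0.44348426  0.42069303 -4.17736164]
stop False [0.54140104 0.1036283  0.20345086] [ 0.54524255 -1.0750161   0.34210329] [-8.52144643e-03  4.74909201e-05  6.42353670e-02]
stop False [0.54136185 0.10363541 0.19890575] [ 0.67221947 -0.44049893  0.2573179 ] [ 0.01626232 -0.03635661 -0.05800235]
stop False [0.54135367 0.10363886 0.19538184] [ 0.89155264 -1.02690859  0.72985355] [ 0.01879128  0.04518191 -0.02784585]
stop False [0.54183769 0.10356597 0.19305827] [ 0.15598778 -1.05407573  4.54157367] [ 0.12137414  0.17176199 -0.02307687]
w6 [0.54183769 0.10356597 0.19305827] [1.79946971e+02 3.68844593e-02 1.44785063e+02]
16.5667
```

View pics/c10.png

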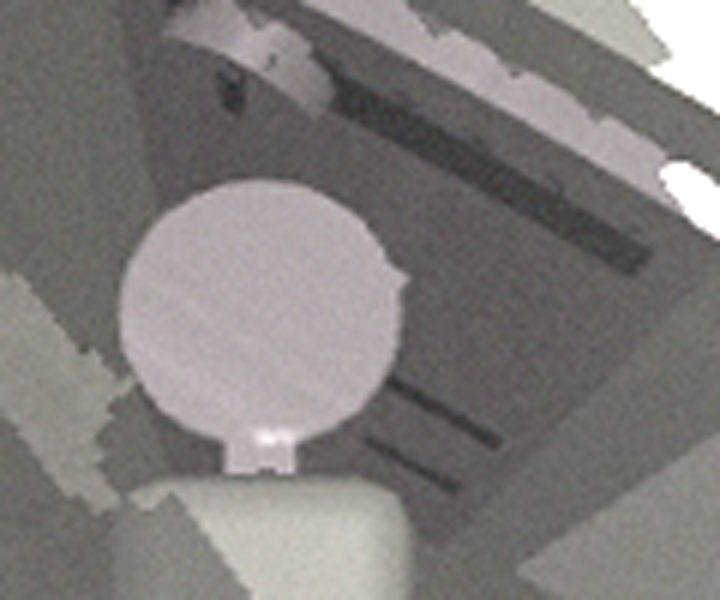

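```bash
python3 - <<'E'
from station import robot, fingers, vision
from h import *
robot.pause(.5)
fingers.gripper_to(.5)
p=robot.current_tool_pos();print(p,robot.current_contact_force())
robot.line_to([p[0],p[1],.29],velocity=.12,f_stop=8)
robot.pause(.2);snap('w7')
cv2.imwrite('pics/s7.png',vision.grab_frame('scene')[:,:,::-1]);print(robot.current_contact_force(),robot.current_time_s())
E
python3 -c "
import cv2;t=cv2.imread('pics/s7.png');cv2.imwrite('pics/c11.png',cv2.resize(t[120:290,270:430],None,fx=3.5,fy=3.5,interpolation=cv2.INTER_CUBIC))"
```

```text
[0.54117959 0.10372773 0.19220537] [-0.20825862  0.06642672  0.18773558]
w7 [0.54072402 0.10371689 0.28915844] [-1.79925251e+02 -6.27237135e-02  1.44793700e+02]
[ 0.10802774  0.61816118 -0.63056668] 18.7083
```

View pics/w7.png

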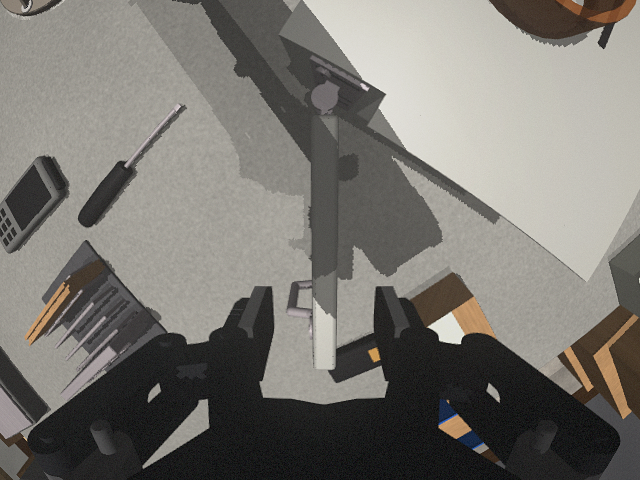

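View pics/c11.png

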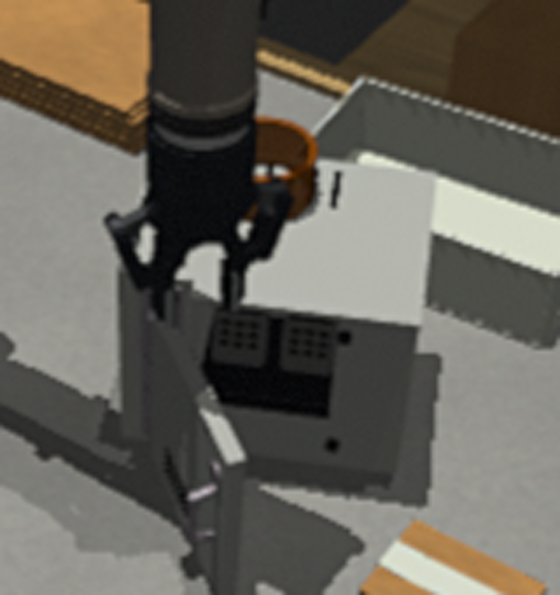

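```bash
cat > push.py <<'E'
from station import robot, fingers, vision
from h import *
pin=np.array([.4637,.1582]);cyaw=114.8
def pose(d,s,z,r=.135):
    a=np.radians(d);y=np.array([-np.sin(a),np.cos(a)]);x=np.array([np.cos(a),np.sin(a)])
    return [*(pin-r*y-s*x),z],[180,0,d+90]
E
python3 - <<'E'
from push import *
for d,s,z in [(54.8,.065,.26),(54.8,.065,.185),(90,.0225,.185),(116,.0225,.185),(112,.06,.26)]:
    print(d,pose(d,s,z),robot.inverse_kinematics(*pose(d,s,z)))
fingers.gripper_to(0,force=30)
p,o=pose(54.8,.065,.29)
robot.line_to(p,o,velocity=.15,f_stop=10)
p,o=pose(54.8,.065,.185);print(robot.line_to(p,o,velocity=.12,f_stop=6))
p,o=pose(54.8,.035,.185);print(robot.line_to(p,o,velocity=.08,f_stop=6))
print(robot.current_tool_pos()-p,robot.current_contact_force(),robot.current_time_s())
cv2.imwrite('pics/s8.png',vision.grab_frame('scene')[:,:,::-1]);snap('w8')
E
python3 -c "
import cv2;t=cv2.imread('pics/s8.png');cv2.imwrite('pics/c12.png',cv2.resize(t[120:290,270:430],None,fx=3.5,fy=3.5,interpolation=cv2.INTER_CUBIC))"
```

```text
54.8 ([np.float64(0.5365464607242058), np.float64(0.02726721892529456), 0.26], [180, 0, 144.8]) [-40.03193319  19.87965274  47.46936832  88.71604911 -14.84643692
  77.95172575  63.64731173]
54.8 ([np.float64(0.5365464607242058), np.float64(0.02726721892529456), 0.185], [180, 0, 144.8]) [-38.82381436  23.25213295  45.92051052  95.65541653 -17.72602635
  68.66415183  66.10421159]
90 ([np.float64(0.5987), np.float64(0.13570000000000002), 0.185], [180, 0, 180]) [-38.00263274  30.66686502  36.24964261  82.62155724 -18.41461439
  72.69506182  89.89194243]
116 ([np.float64(0.5949005470531418), np.float64(0.1971572387747942), 0.185], [180, 0, 206]) [-39.11434012  31.05569746  29.95568708  80.11973524 -15.63110103
  72.94241959 107.85367455]
112 ([np.float64(0.6113462159714711), np.float64(0.1531408588371409), 0.26], [180, 0, 202]) [-35.45010416  29.40108675  32.3608846   72.31061528 -15.36851955
  82.51023207 107.50261968]
False
False
[ 0.00011325  0.00038624 -0.00018387] [0.050136   0.116548   0.28320434] 21.4
w8 [0.55375587 0.05151804 0.18487481] [-1.79949974e+02  4.00601288e-03  1.44801493e+02]
```

View pics/c12.png

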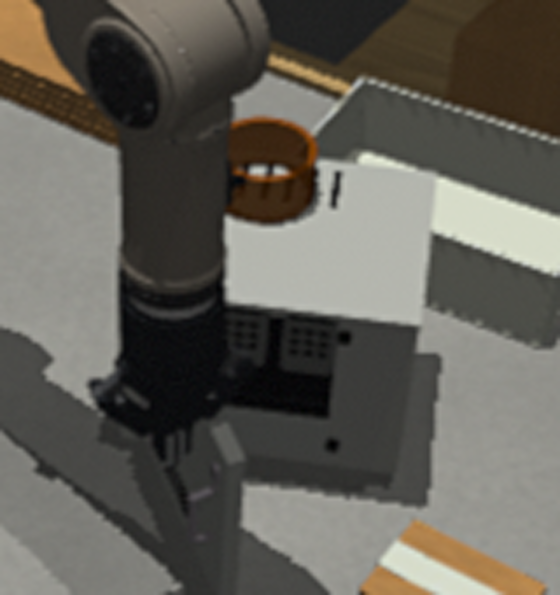

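View pics/w8.png

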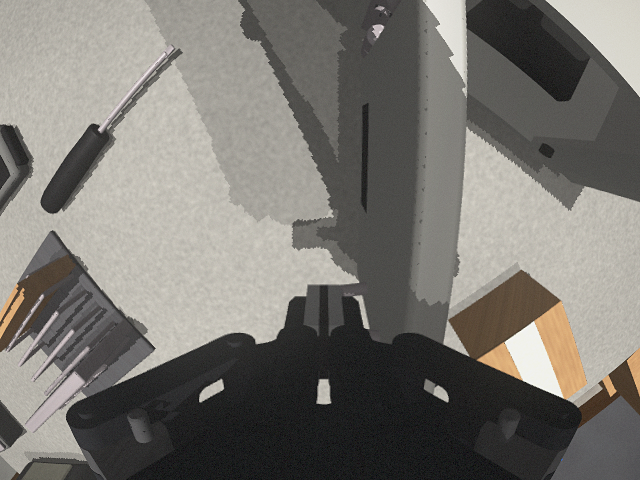

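```bash
sed -i 's/d+90\]/d]/' push.py; python3 - <<'E'
from push import *
p=robot.current_tool_pos();q,_=pose(54.8,.075,.20)
robot.line_to([*q[:2],.22],velocity=.15)
robot.move_to(q,[180,0,54.8])
s=.019
def go(d,s,v,f):
    r=robot.line_to(*pose(d,s,.20),velocity=v,f_stop=f)
    print(round(d,1),r,np.round(robot.current_tool_pos()-pose(d,s,.2)[0],4),np.round(robot.current_contact_force(),1),round(robot.current_time_s(),2));return r
st=go(54.8,.03,.08,6)
for d in np.arange(58,105,6.0):
    if st: break
    st=go(d,s,.04,8)
cv2.imwrite('pics/s9.png',vision.grab_frame('scene')[:,:,::-1]);snap('w9')
E
python3 -c "
import cv2;t=cv2.imread('pics/s9.png');cv2.imwrite('pics/c13.png',cv2.resize(t[120:290,270:430],None,fx=3.5,fy=3.5,interpolation=cv2.INTER_CUBIC))"
```

```text
54.8 False [-0.0001 -0.0004 -0.0001] [0.1 0.2 1. ] 23.97
58.0 False [-0.     -0.     -0.0001] [-0.3  0.   1.3] 24.58
64.0 False [-0.0001 -0.0003 -0.    ] [-0.4 -0.8 -0.2] 25.09
70.0 False [-0.0001 -0.0003 -0.    ] [ 0.2 -0.8  0.4] 25.6
76.0 False [-0.0001 -0.0002 -0.    ] [-0.5  0.  -1.2] 26.11
82.0 False [-0.0001 -0.0002 -0.    ] [0.3 0.5 0.1] 26.62
88.0 False [-0.0001 -0.0002 -0.    ] [ 0.2  0.7 -0.6] 27.12
94.0 False [-0.0001 -0.0002 -0.    ] [-0.2 -0.4  0.5] 27.63
100.0 False [-0.     -0.0002  0.    ] [ 0.1 -0.5  1. ] 28.14
w9 [0.59995065 0.16244518 0.20004111] [-1.79997211e+02  2.47985126e-02  9.99498542e+01]
```

View pics/c13.png

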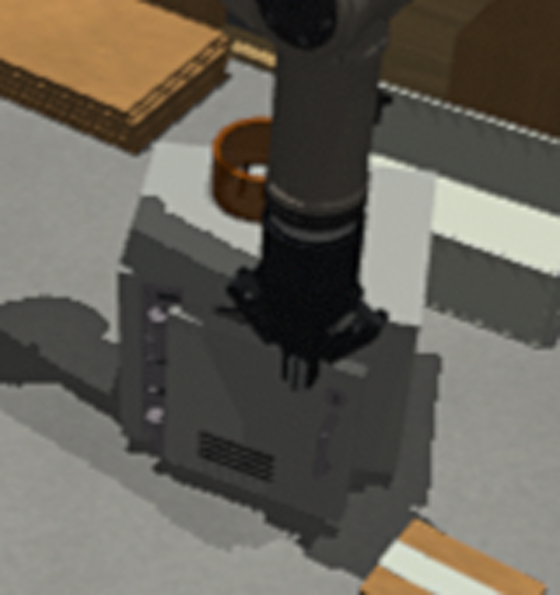

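View pics/w9.png

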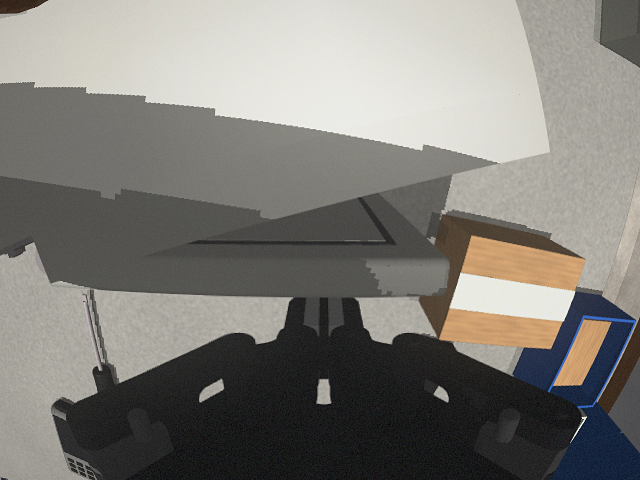

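```bash
python3 - <<'E'
from push import *
s=.019
def go(d,s,v,f):
    r=robot.line_to(*pose(d,s,.20),velocity=v,f_stop=f)
    print(round(d,1),r,np.round(robot.current_tool_pos()-pose(d,s,.2)[0],4),np.round(robot.current_contact_force(),1),round(robot.current_time_s(),2));return r
for d in [104,108,111,113,115,116,117,118]:
    if go(d,s,.02,5): break
robot.pause(.3);print(robot.current_contact_force())
cv2.imwrite('pics/s10.png',vision.grab_frame('scene')[:,:,::-1]);snap('w10')
E
```

```text
104 False [-0.      0.0001 -0.    ] [-0.6  0.5 -0.1] 28.87
108 False [-0.      0.0001 -0.    ] [ 0.7 -0.3 -0.5] 29.49
111 False [-0.0001  0.0002 -0.    ] [ 0.5 -0.8 -1. ] 30.0
113 False [-0.0001  0.0003 -0.    ] [ 0.   0.2 -0.8] 30.39
115 False [-0.0001  0.0001 -0.0001] [ 0.5  0.6 -1.1] 30.78
116 False [ 0.0007 -0.0019  0.    ] [ 2.6 -3.7 -2. ] 31.05
117 False [ 0.0016 -0.0041  0.0001] [ 4.3 -5.8 -1.9] 31.32
118 False [ 0.0025 -0.0062  0.0002] [ 5.9 -8.5 -2.9] 31.58
[ 6.11491406 -8.68298627 -2.48654872]
w10 [0.5943482  0.19855123 0.20015999] [179.97339311   0.54036166 117.66295577]
```

View pics/w10.png

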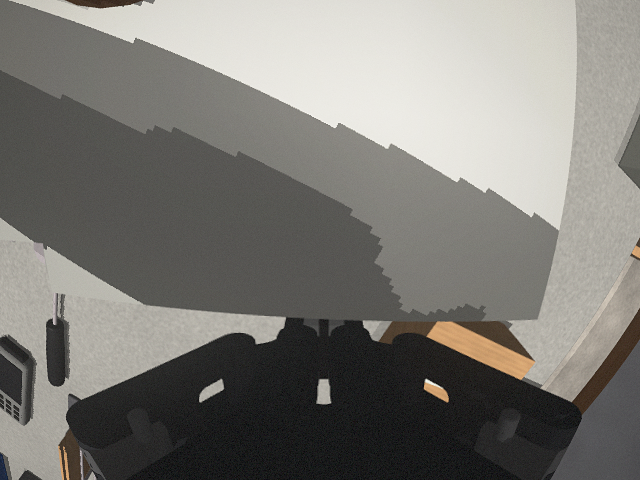

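```bash
python3 - <<'E'
from push import *
p,o=pose(114.8,.10,.20);robot.line_to(p,o,velocity=.1)
p,o=pose(114.8,.10,.30);robot.line_to(p,o,velocity=.15);robot.pause(.3)
cv2.imwrite('pics/s11.png',vision.grab_frame('scene')[:,:,::-1]);cv2.imwrite('pics/t11.png',vision.grab_frame('top')[:,:,::-1]);snap('w11');print(robot.current_time_s(),robot.current_contact_force())
E
python3 -c "
import cv2;t=cv2.imread('pics/s11.png');cv2.imwrite('pics/c14.png',cv2.resize(t[120:290,270:430],None,fx=3.5,fy=3.5,interpolation=cv2.INTER_CUBIC))"
```

```text
w11 [0.62805259 0.12405268 0.29957362] [-1.79958139e+02 -9.31943282e-03  1.14794329e+02]
34.2833 [-0.08221817 -0.28102416  1.04334396]
```

View pics/c14.png

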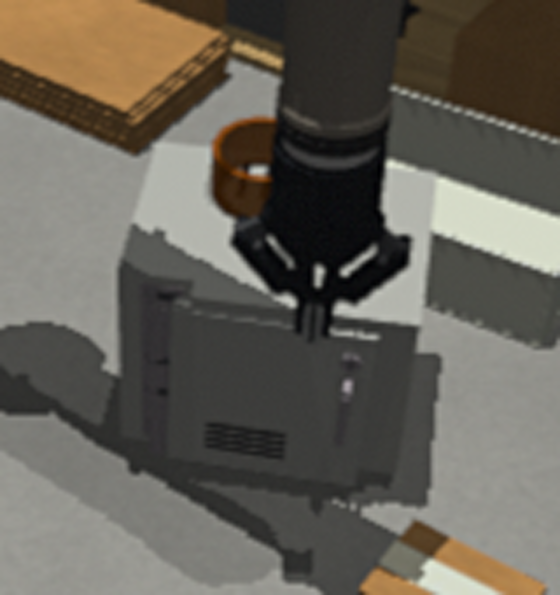

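View pics/w11.png

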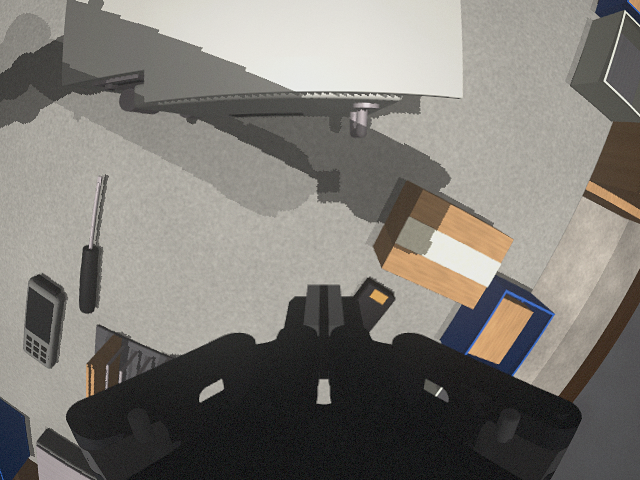

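View pics/t11.png

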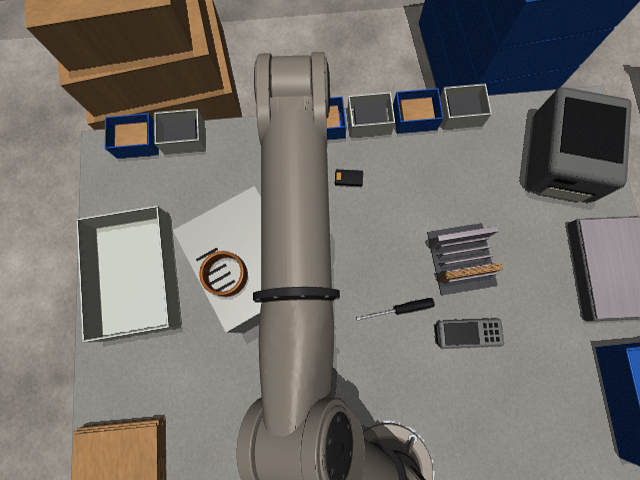

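```bash
python3 - <<'E'
from push import *
cw=vision.calibration('wrist');p,o=json.load(open('pics/w11.json'))
im=cv2.imread('pics/w11.png')
S=4;x0,y0=90,60
a=cv2.resize(cv2.convertScaleAbs(im[60:150,90:290+0],alpha=1.8),None,fx=S,fy=S,interpolation=cv2.INTER_CUBIC)
b=cv2.resize(cv2.convertScaleAbs(im[60:150,230:430],alpha=1.8),None,fx=S,fy=S,interpolation=cv2.INTER_CUBIC)
def mk(img,ox,col,ang):
    c=np.radians(ang)
    for r in np.arange(.011,.182,.01):
        P=[*(pin-r*np.array([-np.sin(c),np.cos(c)])-.008*np.array([np.cos(c),np.sin(c)])),.205]
        u=wproj(cw,p,o,P);q=((u-[ox,60]+.5)*S-.5).astype(int)
        cv2.circle(img,tuple(int(v) for v in q),2,col,-1)
for img,ox in[(a,90),(b,230)]:
    mk(img,ox,(0,255,0),114.8);mk(img,ox,(0,0,255),111.4)
cv2.imwrite('pics/c15.png',a);cv2.imwrite('pics/c16.png',b)
E
```

```text
(no output)
```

View pics/c15.png

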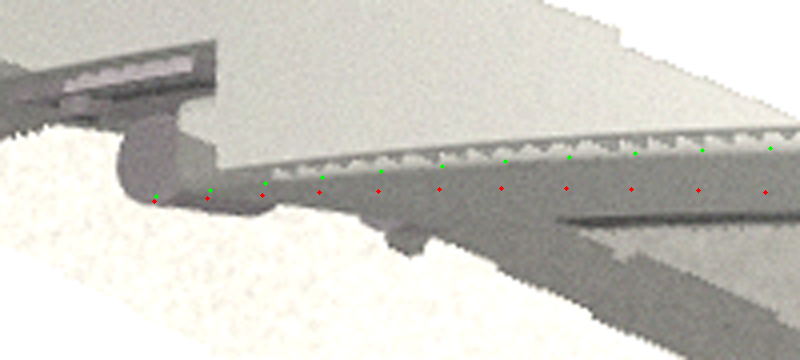

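View pics/c16.png

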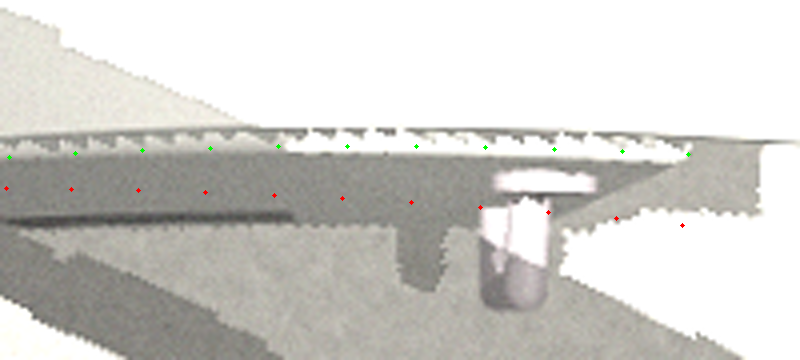

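```bash
python3 -c "
from station import robot,workorder
print(robot.current_dq(),robot.current_time_s());workorder.close_job();print(robot.current_time_s())"
```

```text
[ 0.10956587 -0.1627025   0.22168832 -0.14911715 -0.01083929  0.02088536
 -0.04722081] 34.2833
the job is handed in; nothing more can be done
the job is handed in; nothing more can be done
```

The door is back on the cabinet, hanging on both hinge pins and swung shut. I handed the job in at about 34 s of the 61 s allowed; no verdict was reported.

- **Hanging:** I lifted the door out of the rack by its top edge. With the wrist camera I measured the upper socket against the upper pin and lowered the door at 60° open. There was no contact at the pin tips. At about the predicted home height the force rose by about 4.5 N, about the door's own weight. I held it there, let go, and it stayed up.
- **Shutting:** I pushed the outer face near the free edge with the closed fingers until the door met firm resistance, peaking at about 11 N. The 5 N stop I had set did not trigger, but that is well below the 45 N limit.
- **Last checks:**
  - In the wrist picture the door's top edge follows the computed shut line to about 1 mm, clearly apart from the line for 3.4° open.
  - The gripper is clear, with no force on it beyond 1 N of sensor noise.
  - By eye, the other things look where they were in the top picture. The carton is hidden by the arm there; it shows in the scene and wrist pictures, but I did not measure it.
- **Disagreement:** one cabinet corner I picked in the first wrist picture missed the fit by about 17 pixels. The fit gave it little weight and still matched the top camera's yaw to 0.2°.

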